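# Dock the sample caddy at the analyser

### The arm

A 6-joint arm with a two-finger parallel gripper is mounted at the origin on the work surface. World frame = base frame: x ahead of the robot, y to its left, z up, the work surface at z = 0. Lengths are in m, angles in degrees, forces in N, time in s.
With the tool pointing down it reaches from about 0.35 to 0.875 m from the base axis. Payload 4.2 kg.
Tool frame: the origin (TCP) lies midway between the tips of the shut fingers; the grasp point (between the pads) lies 19 mm behind it; y points along the fingers, x is the direction in which the jaws open and shut, and the axes are right-handed (so a half turn about y gives the same grasp; the last joint's range is limited). The gripper opens to 87 mm and grips with 3 to 60 N. Pads are 19 mm wide; open, the fingers measure 117 mm over their backs; the gripper's body (75 mm by 190 mm) begins 51 mm behind the grasp point.
Start: joints at [85.176, 22.042, 0.453, 0, -68.411, -14.817], TCP at [0.21, 0.589, 0.184] pointing down, gripper open.
Joint ranges: [-179.83, 179.83], [-69.29, 118.12], [-61.27, 80.66], [-181.25, 117.63], [-171.15, -9.14], [-177.46, 177.46]. Speed limits (degrees/s): [159.86, 159.86, 180, 180, 180, 180].

### API

Orientations are given as a 3x3 rotation matrix whose columns are the frame's x, y, z axes.
In Python, from station import * gives the robot as it stands.
- The arm moves only by the tool jog_arm, never from a script. Its argument "series" is a list of rows, each a list of 3 entries, a list of its own where there are three numbers: the shift along the tool's x, y, z in m, then the turn, a rotation vector about the tool's x, y, z in degrees, then the finger opening in m, from 0 to 0.087. A call has 1 to 10 rows; each row shifts and turns the commanded pose from where the row before left it, along the tool's axes as they then stand; what a row does not reach is not made up. A row lasts 1/8 s, in which the tool goes at most 62.5 mm and 10.7 degrees, less where a joint would pass 70% of its speed; a pose out of reach is approached as far as the arm can. A call is refused whole if a number of a shift passes 0.0625 or a number of a turn 10.7, either way. A call with a gripper value outside its range is refused whole. The fingers move at their own pace and stop on an object; the grip force is fixed at half the most. Time passes only in rows, so rows that do not move let the fingers close. It gives the time, the measured TCP pose, the force and the opening at its end, in the units of the state.
- sense(): the state, without advancing time (a new reading comes with each control period).
- capture(name): name is "scene" or "top"; returns the picture (420x560x3 uint8, red, green, blue); there is no depth.
- camera_info(name): a dict with "fx", "fy", "cx", "cy" (pixels), "rvec" (rotation vector, rad) and "tvec" (3), from world to camera coordinates, as OpenCV has them. Camera axes: x right, y down, z forward; pixel columns grow to the right and rows downward; lengths in m; the calibration is good to about 2 mm. A picture is of the moment at which its call begins. camera_info takes no time and is no camera call.
- finish_job(): hands the job in, once; it reports no verdict.
The state is a dict: "time_s": time; "joints": joint angles; "joint_velocities": joint speeds; "effort": joint torques, N m; "tcp_pos": TCP position; "ee_rot": TCP orientation; "wrist_force": force on the tool from outside, world axes, zero at the start; "moment": the same for the moment, N m; "gripper_width": opening from 0.0 (shut) to 1.0 (fully open).
Only numpy, scipy, OpenCV 4.12 (cv2) and the standard library are available. Lean on these libraries where they do the work, as an engineer would, in place of code of your own. Each camera call takes 0.05 s, during which the arm holds its last target. There are 200 camera calls.

### The job

Roll the blue vial caddy by its orange post, all wheels on the bench: first straight ahead until its four castors trail straight, while it is still clear of the docking bay, then steer it nose first between the kerbs onto the yellow-edged mark. Press its nose gently against the sprung bumper at the end for a moment (about 8 N, never more than 18 N against any part of the bay), then let go and leave it standing there square in the lane. Do not upset the vials or disturb anything else on the bench.

Things in the scene. Friction and masses are not known exactly. Their poses are not given: they have to be found in the camera images.
- caddy: blue sample caddy on four swivel castors. Origin: centre of its footprint, on the bench; x forwards to its nose, y to its left, z up. Deck 190 mm long (x), 120 mm wide, its top 40 mm above the bench. Black nose plate: front face at x = +95 mm, 38 to 70 mm high. About 0.7 kg, varies; it rolls freely in any direction under less than 1 N
- caddy_post (a point): orange push post of the caddy, an 18 mm square upright bar with sides along the caddy's x and y, to be gripped from above; this point is the centre of its top, 110 mm above the bench, at x = -70 mm, y = 0 of the caddy. Free on all sides down to the deck; axes as the caddy's
- caddy_rack (a point): white vial rack fixed on the deck, 78 mm long (x), 41 mm wide; this point is the centre of its top, 72 mm above the bench, at x = +32 mm, y = 0 of the caddy; the vials in it reach 91 mm above the bench
- bay: docking bay fixed to the bench. Origin: on the bench, middle of the mouth, where the straight kerbs begin; x points inwards down the lane. Aluminium kerbs 45 mm high, 132 mm apart inside (6 mm free each side of the caddy), from x = 0 to 250 mm; yellow flares widen the mouth from x = 0 back to -44 mm. A yellow-edged mark on the bench fills x = 0 to 190 mm
- bay_end (a point): middle of the lane's end wall, 45 mm high, at x = 256 mm of the bay. Before it a black sprung bumper (100 mm wide, 42 to 68 mm high) meets the nose plate. Its free face is at x = 190 mm of the bay, give or take 15 mm: set by hand each time, not measured, to be felt. Spring about 1.3 N/mm; after 9 mm (12 N) it hits a hard stop
- castor_fl (a joint): swivel angle of the front left castor in rad: 0 when its wheel trails straight behind the pivot as the caddy rolls forwards, + counter-clockwise seen from above, it turns without end, so a full turn more or less is the same; it starts turned 0.9 to 2.4 rad either way. Wheel 24 mm across, trail 12 mm: it swings behind within some 50 mm of straight rolling.
- castor_fr (a joint): swivel angle of the front right castor in rad: 0 when its wheel trails straight behind the pivot as the caddy rolls forwards, + counter-clockwise seen from above, it turns without end, so a full turn more or less is the same; it starts turned 0.9 to 2.4 rad either way. Wheel 24 mm across, trail 12 mm: it swings behind within some 50 mm of straight rolling.
- castor_rl (a joint): swivel angle of the rear left castor in rad: 0 when its wheel trails straight behind the pivot as the caddy rolls forwards, + counter-clockwise seen from above, it turns without end, so a full turn more or less is the same; it starts turned 0.9 to 2.4 rad either way. Wheel 24 mm across, trail 12 mm: it swings behind within some 50 mm of straight rolling.
- castor_rr (a joint): swivel angle of the rear right castor in rad: 0 when its wheel trails straight behind the pivot as the caddy rolls forwards, + counter-clockwise seen from above, it turns without end, so a full turn more or less is the same; it starts turned 0.9 to 2.4 rad either way. Wheel 24 mm across, trail 12 mm: it swings behind within some 50 mm of straight rolling.
- vial0: glass vial with red cap, 14 mm across, 46 mm tall, standing loose in the caddy's rack; origin at the centre of its underside, z along it
- vial1: glass vial with red cap, 14 mm across, 46 mm tall, standing loose in the caddy's rack; origin at the centre of its underside, z along it
- vial2: glass vial with red cap, 14 mm across, 46 mm tall, standing loose in the caddy's rack; origin at the centre of its underside, z along it
- reagent: amber reagent bottle, 56 mm across, 130 mm tall; a bystander to leave alone; origin at the centre of its underside
- beaker: glass beaker, 70 mm across, 90 mm tall; a bystander to leave alone; origin at the centre of its underside
- tipbox: clear box of yellow pipette tips, 80 x 120 x 52 mm; a bystander to leave alone; origin at the centre of its underside
- mortar: white ceramic bowl, 80 mm across, 45 mm tall; a bystander to leave alone; origin at the centre of its underside
- spatula: small spatula lying on the bench, 160 mm long; a bystander to leave alone; origin at the centre of its underside
There are look-alikes about, which are no part of the job. Leave any turquoise look-alike of the caddy alone.

How it is judged (in metres and radians):
On the way, in this order (a step that is already met when the one before it is completed fails the run):
1. the caddy has been rolled until all four castors trail straight (within 0.3 rad), its origin still more than 120 mm before the bay's mouth (x of caddy in the frame of bay below -0.12 m and distance of caddy from where it was at the start of the episode above 0.02 m and (value of joint castor_fl between -0.3 and 0.3 rad or value of joint castor_fl between 5.983 and 6.583 rad or value of joint castor_fl between -6.583 and -5.983 rad) and (value of joint castor_fr between -0.3 and 0.3 rad or value of joint castor_fr between 5.983 and 6.583 rad or value of joint castor_fr between -6.583 and -5.983 rad) and (value of joint castor_rl between -0.3 and 0.3 rad or value of joint castor_rl between 5.983 and 6.583 rad or value of joint castor_rl between -6.583 and -5.983 rad) and (value of joint castor_rr between -0.3 and 0.3 rad or value of joint castor_rr between 5.983 and 6.583 rad or value of joint castor_rr between -6.583 and -5.983 rad)), for 0.1 s.
2. in the lane, castors trailing (within 0.45 rad), the caddy is pressed against the bumper with more than 4 N for 0.3 s (x of caddy in the frame of bay above 0.068 m and y of caddy in the frame of bay between -0.01 and 0.01 m and angle between the x axis of caddy and the x axis of bay, either way round below 0.1 rad and contact force between caddy and bay above 4 N and (value of joint castor_fl between -0.45 and 0.45 rad or value of joint castor_fl between 5.833 and 6.733 rad or value of joint castor_fl between -6.733 and -5.833 rad) and (value of joint castor_fr between -0.45 and 0.45 rad or value of joint castor_fr between 5.833 and 6.733 rad or value of joint castor_fr between -6.733 and -5.833 rad) and (value of joint castor_rl between -0.45 and 0.45 rad or value of joint castor_rl between 5.833 and 6.733 rad or value of joint castor_rl between -6.733 and -5.833 rad) and (value of joint castor_rr between -0.45 and 0.45 rad or value of joint castor_rr between 5.833 and 6.733 rad or value of joint castor_rr between -6.733 and -5.833 rad)), for 0.3 s.
At the end, for the whole second after the job is handed in: the caddy stands at rest on its wheels in the bay, let go: its origin more than 68 mm inside the mouth and within 10 mm of the lane's middle line, its length within 0.1 rad of the lane's (x of caddy in the frame of bay above 0.068 m and y of caddy in the frame of bay between -0.01 and 0.01 m and angle between the x axis of caddy and the x axis of bay, either way round below 0.1 rad and linear speed of caddy below 0.01 m/s and angle between caddy's own z axis and vertical below 0.05 rad and contact force between the fingers and caddy below 0.1 N); the robot touches nothing.
It fails at once if the caddy bears on the bay (kerbs or bumper) with more than 20 N (contact force between caddy and bay above 20 N).
It fails at once if the caddy is lifted by more than 10 mm or tilted by more than 0.15 rad (height (world z) of caddy above 0.01 m or angle between caddy's own z axis and vertical above 0.15 rad).
It fails at once if a vial tips by more than 0.4 rad (angle between any of vial0, vial1, vial2's own z axis and vertical above 0.4 rad).
It fails at once if a bystander is moved by more than 20 mm (distance of any of reagent, beaker, tipbox, mortar, spatula from where it was at the start of the episode above 0.02 m).
It also fails if it takes over 64 s, if anything falls off the work surface, if the arm or the gripper's body presses on something with over 40 N, if the wrist force passes 120 N, or if a joint passes its speed limit or range.

## Working session

There is one attempt and no reset: what is moved stays moved. The work goes in short steps, Python scripts to look and compute and a tool call to move; the robot and the scene stay as the last step left them, time stands still between calls to the robot, and variables do not carry over. Pictures are saved under pics/ and viewed, about 8 in all and at most 12, crops included, and the job is handed in when it is done.

Besides the shell and the picture viewer there is one more tool, called after ">>>" as a command line: name --argument value ..., lists and objects as JSON in quotes. jog_arm: Moves the arm, as the interface text tells. Its arguments: {"type":"object","properties":{"series":{"type":"array","items":{"type":"array"}}},"required":["series"]}

```bash
mkdir -p pics; ls
cat > h.py <<'E'
from station import *
import numpy as np, cv2
def cam(n):
    i=camera_info(n); K=np.array([[i['fx'],0,i['cx']],[0,i['fy'],i['cy']],[0,0,1.]])
    R,_=cv2.Rodrigues(np.array(i['rvec'],float)); return K,R,np.array(i['tvec'],float).ravel()
def ray(n,u,v,z):
    K,R,t=cam(n); c=-R.T@t; d=R.T@np.linalg.solve(K,[u,v,1.]); return c+d*(z-c[2])/d[2]
def proj(n,p):
    K,R,t=cam(n); q=K@(R@np.array(p,float)+t); return q[:2]/q[2]
def snap(n,f=None):
    a=np.asarray(capture(n)); 
    if f: cv2.imwrite('pics/'+f,a[:,:,::-1])
    return a
E
python3 - <<'E'
from h import *
a=snap('scene','a_scene.png');b=snap('top','a_top.png')
np.save('a_s.npy',a);np.save('a_t.npy',b)
for n in('scene','top'):
    K,R,t=cam(n);print(n,K[0,0],-R.T@t,R[2])
s=sense();print(s)
E
```

```text
pics
scene 525.3992643154063 [1.15938541 1.00894941 0.97682412] [-0.42258113 -0.70458583 -0.57007368]
top 499.2835451304672 [ 0.34225759 -0.06102565  1.57601946] [ 0.12284602 -0.00210717 -0.99242351]
{'time_s': 0.1, 'joints': array([ 8.51781754e+01,  2.20868225e+01,  3.88056608e-01, -2.47818243e-02,
       -6.84128236e+01, -1.48166081e+01]), 'joint_velocities': array([ 0.01879115, -0.12093099,  0.09828962, -0.02935161,  0.06216602,
        0.08882041]), 'effort': array([ 3.41045970e-04, -3.91686344e+01,  1.87933785e+01,  4.23186690e+00,
        1.34530288e-02, -7.07372533e-05]), 'tcp_pos': array([0.20983539, 0.58806657, 0.18346861]), 'ee_rot': array([[-3.36233085e-01, -5.64471043e-04,  9.41778633e-01],
       [-9.41776709e-01, -1.90687140e-03, -3.36233541e-01],
       [ 1.98564484e-03, -9.99998023e-01,  1.09547572e-04]]), 'wrist_force': array([0.42533548, 0.13983701, 0.67764202]), 'moment': array([ 0.00419467, -0.02701457, -0.02517776]), 'gripper_width': 0.9995342364927616}
```

View pics/a_scene.png

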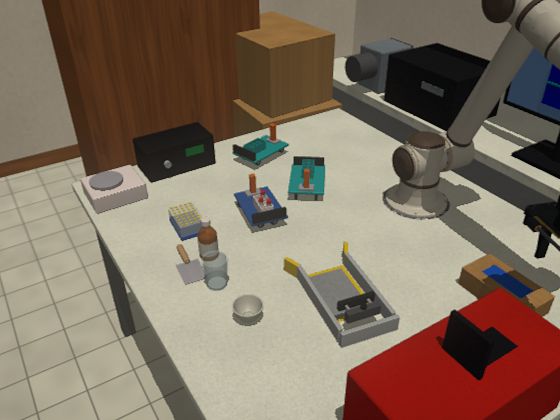

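View pics/a_top.png

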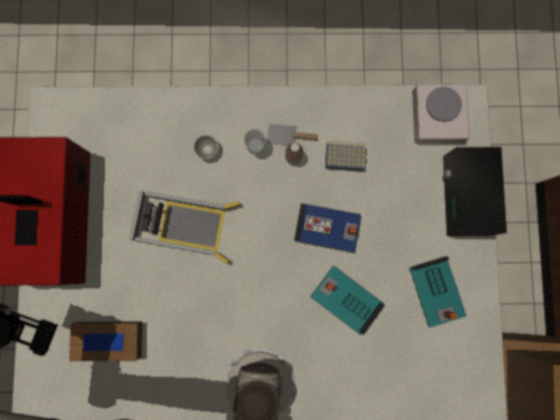

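Run:
```python
from h import *
b=np.load('a_t.npy');a=np.load('a_s.npy')
def rect(m,n,z,lab):
    cs,_=cv2.findContours(m.astype(np.uint8),cv2.RETR_EXTERNAL,cv2.CHAIN_APPROX_NONE)
    for c in sorted(cs,key=cv2.contourArea)[::-1][:4]:
        if cv2.contourArea(c)<15: continue
        w=np.array([ray(n,u,v,z)[:2] for u,v in c[:,0]])
        r=cv2.minAreaRect((w*1000).astype(np.float32))
        print(lab,n,cv2.contourArea(c),'px',c[:,0].mean(0).round(),'c',np.round(r[0]),'size',np.round(r[1]),'ang',round(r[2],1),)
        print('   ',cv2.boxPoints(r).round().tolist())
hb=cv2.cvtColor(b,cv2.COLOR_RGB2HSV);ha=cv2.cvtColor(a,cv2.COLOR_RGB2HSV)
for n,h in(('top',hb),('scene',ha)):
    H,S,V=h[...,0].astype(int),h[...,1],h[...,2]
    if n=='top': rect((H>105)&(H<125)&(S>120)&(V>40),n,.04,'blue')
    rect((H>18)&(H<33)&(S>140)&(V>80),n,0,'yellow')
    rect((H>3)&(H<16)&(S>170)&(V>110),n,.11,'orange')
    rect(((H<=3)|(H>172))&(S>150)&(V>80),n,.091,'red')
crop=np.vstack([cv2.resize(b[180:280,120:380],(780,300),interpolation=cv2.INTER_CUBIC),cv2.resize(a[160:260,160:420],(780,300),interpolation=cv2.INTER_CUBIC)])
cv2.imwrite('pics/crop1.png',crop[:,:,::-1])
```

```text
blue top 980.0 px [330. 228.] c [ 476. -218.] size [167. 110.] ang 78.7
    [[405.0, -289.0], [514.0, -311.0], [546.0, -147.0], [438.0, -125.0]]
blue top 561.5 px [103. 342.] c [139. 469.] size [116.  44.] ang 89.5
    [[117.0, 411.0], [160.0, 411.0], [161.0, 527.0], [117.0, 527.0]]
yellow top 2161.5 px [191. 225.] c [492. 216.] size [184. 125.] ang 79.6
    [[414.0, 137.0], [537.0, 114.0], [570.0, 295.0], [447.0, 318.0]]
yellow top 31.5 px [231. 205.] c [554.  89.] size [11. 44.] ang 15.7
    [[543.0, 109.0], [555.0, 66.0], [565.0, 69.0], [553.0, 112.0]]
yellow top 22.5 px [222. 257.] c [389. 119.] size [45.  7.] ang 53.1
    [[372.0, 104.0], [378.0, 99.0], [405.0, 135.0], [399.0, 139.0]]
red top 8452.0 px [ 30. 208.] c [533. 687.] size [200. 442.] ang 90.0
    [[312.0, 587.0], [754.0, 587.0], [754.0, 787.0], [312.0, 787.0]]
yellow scene 149.0 px [291. 267.] c [535.  60.] size [82. 37.] ang 57.5
    [[497.0, 35.0], [529.0, 15.0], [573.0, 84.0], [541.0, 104.0]]
yellow scene 97.0 px [337. 275.] c [444. 166.] size [ 82. 160.] ang 29.7
    [[369.0, 215.0], [448.0, 76.0], [519.0, 116.0], [439.0, 256.0]]
yellow scene 29.0 px [345. 247.] c [352.  73.] size [48.  9.] ang 52.2
    [[334.0, 56.0], [341.0, 51.0], [371.0, 89.0], [364.0, 94.0]]
orange scene 56.0 px [306. 178.] c [ 331. -169.] size [111.  13.] ang 55.4
    [[294.0, -211.0], [305.0, -218.0], [368.0, -127.0], [357.0, -120.0]]
orange scene 56.0 px [252. 183.] c [ 490. -236.] size [109.  13.] ang 62.2
    [[459.0, -280.0], [470.0, -287.0], [521.0, -191.0], [509.0, -184.0]]
red scene 16262.0 px [470. 363.] c [445. 624.] size [471. 277.] ang 0.2
    [[209.0, 762.0], [210.0, 484.0], [681.0, 486.0], [680.0, 763.0]]
```

View pics/crop1.png

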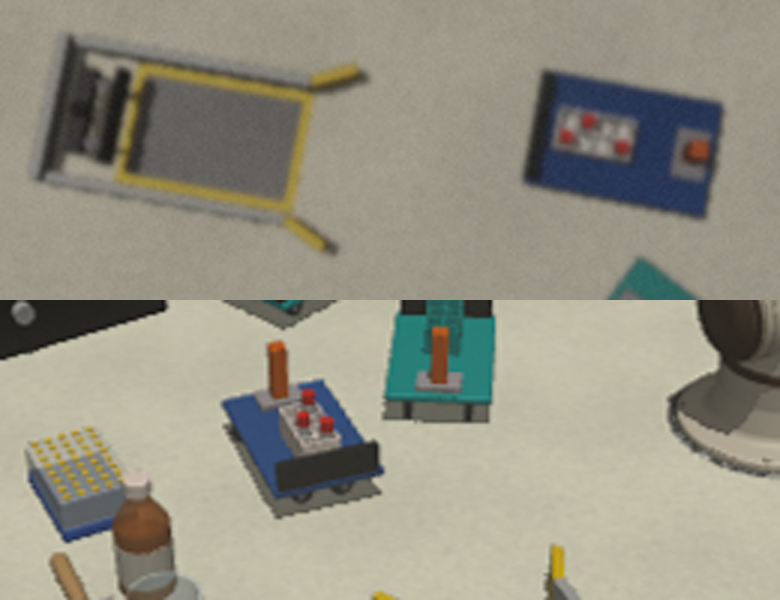

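Crop check: the blue caddy (top ≈ 328,228; scene ≈ 262,207) has a blue deck, red-capped vials and a nose plate, and it points at the bay. The two turquoise ones (top 347,298 and 437,292) are look-alikes. The blue block in the brown box (103,342) has no post.

```bash
cat >> h.py <<'E'
def rows(p0,yaw0,p1,yaw1,n,R):
    "n equal rows from p0 to p1 (world) turning dyaw deg about world z; tool y is down"
    from scipy.spatial.transform import Rotation as Ro
    d=(np.array(p1)-p0)/n; dy=(yaw1-yaw0)/n; out=[]
    for k in range(n):
        Rk=Ro.from_euler('z',dy*k,degrees=True).as_matrix()@R
        out.append((Rk.T@d).round(4).tolist())
    return out,-dy
def axis(b,n='top'):
    "caddy in top view: deck rear edge & side edges, post top"
    h=cv2.cvtColor(b,cv2.COLOR_RGB2HSV);H,S,V=[h[...,i].astype(int) for i in range(3)]
    m=((H>105)&(H<128)&(S>100)&(V>40)).astype(np.uint8); m[:, :130]=0
    cs,_=cv2.findContours(m,cv2.RETR_EXTERNAL,cv2.CHAIN_APPROX_NONE); c=max(cs,key=cv2.contourArea)
    w=np.array([ray(n,u,v,.04)[:2] for u,v in c[:,0]]); r=cv2.minAreaRect((w*1000).astype(np.float32))
    return r,cv2.boxPoints(r),c
E
python3 - <<'E'
from h import *
b=np.load('a_t.npy')
r,bp,c=axis(b); print(r,bp.round(1).tolist())
h=cv2.cvtColor(b,cv2.COLOR_RGB2HSV).astype(int)
x,y,w,hh=cv2.boundingRect(c)
sub=h[y:y+hh,x:x+w]; m=((sub[...,0]<20)|(sub[...,0]>172))&(sub[...,1]>110)&(sub[...,2]>70)
n,l,st,ce=cv2.connectedComponentsWithStats(m.astype(np.uint8),connectivity=8)
for i in range(1,n):
    u,v=ce[i]+[x,y]; print(st[i,4],u.round(1),v.round(1),(sub[l==i].mean(0)).round(),ray('top',u,v,.11).round(4),ray('top',u,v,.091).round(4))
print('proj est post',proj('top',[.464,-.276,.11]),proj('scene',[.464,-.276,.11]))
# path rows
s=sense();p=s['tcp_pos'];R=s['ee_rot']
a,d=rows(p,-109.6,[.45,.12,.18],-190,8,R);print(a,d)
E
```

```text
((476.041748046875, -217.59478759765625), (169.14500427246094, 112.31890869140625), 78.73995208740234) [[404.3999938964844, -289.6000061035156], [514.5999755859375, -311.5], [547.5999755859375, -145.60000610351562], [437.5, -123.69999694824219]]
16 315.5 220.0 [ 24. 142. 126.] [ 0.4933 -0.1698  0.11  ] [ 0.4952 -0.1712  0.091 ]
14 308.5 225.3 [  2. 143. 130.] [ 0.4778 -0.1489  0.11  ] [ 0.4795 -0.1501  0.091 ]
14 326.8 228.6 [  2. 144. 125.] [ 0.4674 -0.2026  0.11  ] [ 0.469  -0.2045  0.091 ]
41 352.2 229.8 [  8. 161. 116.] [ 0.4633 -0.2775  0.11  ] [ 0.4649 -0.2803  0.091 ]
proj est post [351.71716785 229.60955809] [253.15961407 174.92801087]
[[0.045, 0.0005, 0.0479], [0.0359, 0.0005, 0.0551], [0.0258, 0.0005, 0.0605], [0.0148, 0.0005, 0.0641], [0.0034, 0.0004, 0.0657], [-0.0081, 0.0004, 0.0653], [-0.0193, 0.0004, 0.0629], [-0.03, 0.0004, 0.0585]] 10.05
```

Run:
```python
from h import *
s=sense();p=s['tcp_pos'];R=s['ee_rot']
a,d=rows(p,-109.6,[.45,.10,.18],-190.9,10,R);print(a,d)
```

```text
[[0.0379, 0.0004, 0.039], [0.032, 0.0004, 0.044], [0.0254, 0.0004, 0.0481], [0.0184, 0.0004, 0.0512], [0.011, 0.0004, 0.0533], [0.0033, 0.0004, 0.0543], [-0.0044, 0.0003, 0.0542], [-0.012, 0.0003, 0.0531], [-0.0194, 0.0003, 0.0508], [-0.0264, 0.0003, 0.0476]] 8.13
```

>>> jog_arm --series '[[[0.038,0,0.039],[0,8.1,0],0.087],[[0.032,0,0.044],[0,8.1,0],0.06],[[0.025,0,0.048],[0,8.1,0],0.06],[[0.018,0,0.051],[0,8.1,0],0.06],[[0.011,0,0.053],[0,8.1,0],0.06],[[0.003,0,0.054],[0,8.1,0],0.06],[[-0.004,0,0.054],[0,8.1,0],0.06],[[-0.012,0,0.053],[0,8.1,0],0.06],[[-0.019,0,0.051],[0,8.1,0],0.06],[[-0.026,0,0.048],[0,8.1,0],0.06]]'

```text
time_s: 1.35
tcp_pos: [0.4507, 0.1003, 0.1844]
ee_rot: [[-0.982, -0.0, -0.189], [0.189, 0.0, -0.982], [0.0, -1.0, -0.0]]
wrist_force: [0.9, 0.9, -1.1]
gripper_width: 0.691
```

Run:
```python
from h import *
s=sense();p=s['tcp_pos'];R=s['ee_rot'];print(p,R,s['joints'])
yaw=np.degrees(np.arctan2(R[1,0],R[0,0]));print(yaw)
print(rows(p,yaw,[.464,-.2765,.15],yaw,8,R))
```

```text
[0.45067587 0.10025198 0.18435289] [[-9.81989609e-01 -8.67315149e-05 -1.88934910e-01]
 [ 1.88934904e-01  7.42893331e-05 -9.81989611e-01]
 [ 9.92052951e-05 -9.99999993e-01 -5.65647427e-05]] [ 3.27862359e+01  5.93515131e+00 -2.13772515e+01 -7.05582225e-03
 -6.26894701e+01 -4.36736316e+01]
169.1093669929496
([[-0.0105, 0.0043, 0.0459], [-0.0105, 0.0043, 0.0459], [-0.0105, 0.0043, 0.0459], [-0.0105, 0.0043, 0.0459], [-0.0105, 0.0043, 0.0459], [-0.0105, 0.0043, 0.0459], [-0.0105, 0.0043, 0.0459], [-0.0105, 0.0043, 0.0459]], np.float64(-0.0))
```

>>> jog_arm --series '[[[-0.0105,0.004,0.046],[0,0,0],0.06],[[-0.0105,0.004,0.046],[0,0,0],0.06],[[-0.0105,0.004,0.046],[0,0,0],0.06],[[-0.0105,0.004,0.046],[0,0,0],0.06],[[-0.0105,0.004,0.046],[0,0,0],0.06],[[-0.0105,0.004,0.046],[0,0,0],0.06],[[-0.0105,0.004,0.046],[0,0,0],0.06],[[-0.0105,0.004,0.046],[0,0,0],0.06],[[0,0,0],[0,0,0],0.06]]'

```text
time_s: 2.48
tcp_pos: [0.4641, -0.2775, 0.1511]
ee_rot: [[-0.982, -0.002, -0.189], [0.189, 0.001, -0.982], [0.002, -1.0, -0.0]]
wrist_force: [0.1, 0.9, 0.4]
gripper_width: 0.689
```

Run:
```python
from h import *
a=snap('scene')
c=a[110:250,170:340]
cv2.imwrite('pics/crop2.png',cv2.resize(c,None,fx=4,fy=4,interpolation=cv2.INTER_CUBIC)[:,:,::-1])
s=sense();print(s['tcp_pos'],proj('scene',s['tcp_pos']),proj('scene',[.464,-.2765,.11]),s['wrist_force'])
```

```text
[ 0.46413853 -0.27619036  0.1514161 ] [252.60444454 163.68900013] [253.0827773 174.86131  ] [-0.89370194  1.22716347  0.70887026]
```

View pics/crop2.png

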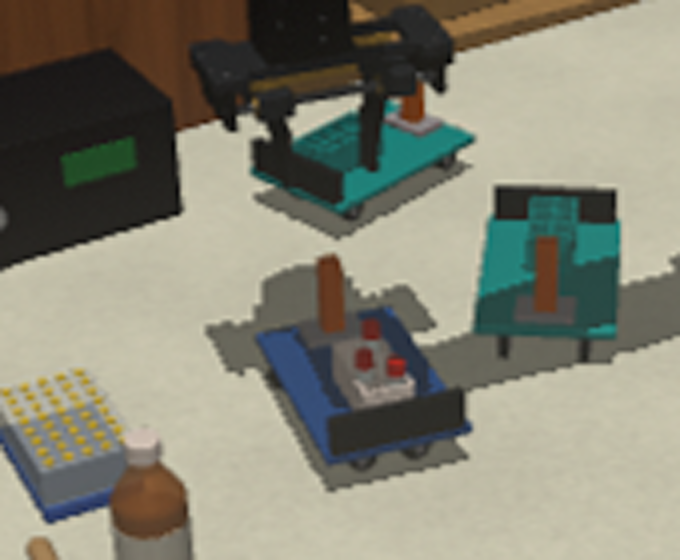

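The view shows the open fingers over the post, whose top is at scene px (252,174.5) against the projected (253,174.9). It agrees, so I descend and grip.

>>> jog_arm --series '[[[0,0.02,0],[0,0,0],0.06],[[0,0.02,0],[0,0,0],0.06],[[0,0.02,0],[0,0,0],0.06],[[0,0.017,0],[0,0,0],0.05],[[0,0,0],[0,0,0],0.03],[[0,0,0],[0,0,0],0.022],[[0,0,0],[0,0,0],0.0],[[0,0,0],[0,0,0],0.0],[[0,0,0],[0,0,0],0.0],[[0,0,0],[0,0,0],0.0]]'

```text
time_s: 3.78
tcp_pos: [0.465, -0.2753, 0.0756]
ee_rot: [[-0.983, 0.0, -0.185], [0.185, -0.0, -0.983], [-0.0, -1.0, 0.0]]
wrist_force: [-0.8, -0.9, -0.2]
gripper_width: 0.028
```

```bash
cat >> h.py <<'E'
def meas(f=None):
    b=snap('top',f); r,bp,c=axis(b); s=sense(); R=s['ee_rot']
    print('caddy deck',np.round(r[0],1),np.round(r[1],1),round(r[2],1))
    h=cv2.cvtColor(b,cv2.COLOR_RGB2HSV).astype(int)
    m=((h[...,0]>18)&(h[...,0]<33)&(h[...,1]>120)&(h[...,2]>70)).astype(np.uint8); m[:,270:]=0;m[:,:100]=0;m[:170]=0;m[270:]=0
    n,l,st,ce=cv2.connectedComponentsWithStats(m,connectivity=8)
    i=1+np.argmax(st[1:,4]); cs,_=cv2.findContours((l==i).astype(np.uint8),0,1); c=cs[0]
    w=np.array([ray('top',u,v,0)[:2]*1000 for u,v in c[:,0].astype(float)]).astype(np.float32); q=cv2.minAreaRect(w)
    print('mark',np.round(q[0],1),np.round(q[1],1),round(q[2],1),'yaw tool-90',np.degrees(np.arctan2(R[1,0],R[0,0]))-90)
    print('tcp',s['tcp_pos'].round(4),'F',s['wrist_force'].round(2),'t',s['time_s'],'w',s['gripper_width']); return b
E
python3 - <<'E'
from h import *
meas()
E
```

```text
caddy deck [ 435.1 -218.3] [53.8 61.7] 23.9
mark [491.8 216.2] [187.1 127.9] 79.5 yaw tool-90 79.35005102003419
tcp [ 0.4649 -0.2753  0.0755] F [0.41 1.33 0.18] t 3.825 w 0.014280373149588568
```

Run:
```python
from h import *
a=snap('scene');b=snap('top')
p=cv2.resize(a[130:240,200:320],(480,440),interpolation=cv2.INTER_CUBIC);q=cv2.resize(b[190:300,285:365],(320,440),interpolation=cv2.INTER_CUBIC)
cv2.imwrite('pics/crop3.png',np.hstack([p,q])[:,:,::-1])
s=sense();print(s['tcp_pos'],s['gripper_width'],proj('scene',s['tcp_pos']))
```

```text
[ 0.46495161 -0.27526512  0.07545461] 0.006411910803899598 [253.41432374 184.23831926]
```

View pics/crop3.png

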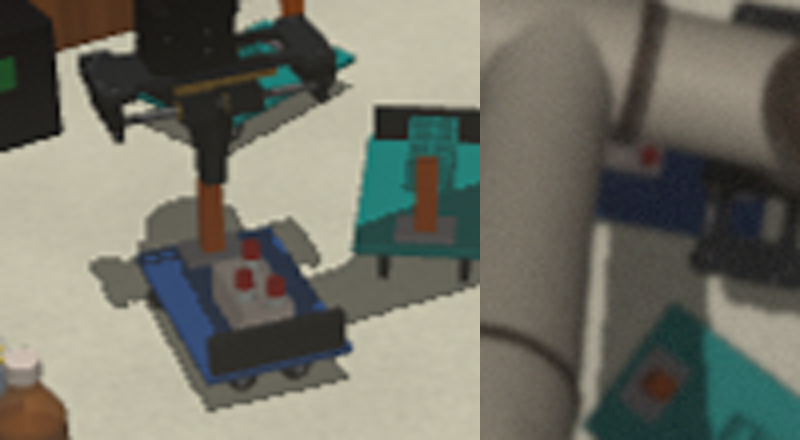

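Run:
```python
from h import *
a=np.load('a_s.npy');b=np.load('a_t.npy');c=snap('scene')
P=[.2098,.588,.1835]
def cr(im,n,p,x,y,w=75,h=100):
    im=im[y:y+h,x:x+w]; o=cv2.resize(im,None,fx=3.5,fy=3.5,interpolation=cv2.INTER_CUBIC)
    u=((proj(n,p)-[x,y])+.5)*3.5; cv2.drawMarker(o,tuple(int(k) for k in u),(0,255,0),0,10,1); print(n,proj(n,p)); return o
o=np.hstack([cr(a,'scene',P,485,170),cr(b,'top',P,0,280),cr(c,'scene',sense()['tcp_pos'],215,115)])
cv2.imwrite('pics/crop4.png',o[:,:,::-1])
```

```text
scene [548.31427652 283.32383129]
top [ 41.89846128 322.54337658]
scene [253.41485092 184.24482015]
```

View pics/crop4.png

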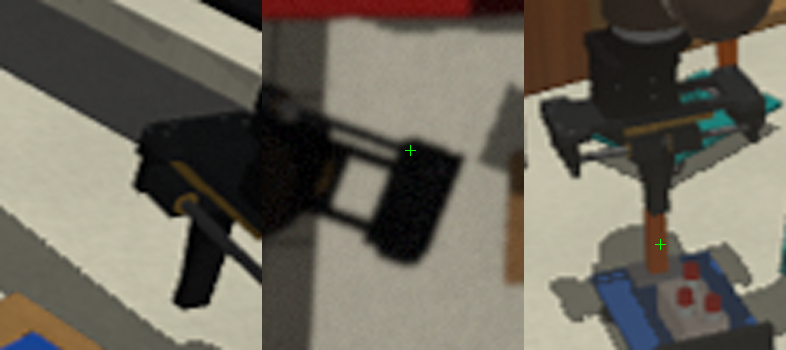

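Run:
```python
from h import *
P=np.array([.2098,.588,.1835]);j=np.array([-.336,-.942,0]);
for z in(0,.019,.035,.05):
  print(z,[proj('scene',P+s*.051*j+[0,0,z]).round(1) for s in(1,-1)])
s=sense();p=s['tcp_pos'];R=s['ee_rot'];print(p)
for dz in (0,.035):
  for back in (0,.02,.04,.06): print(dz,back,proj('scene',p+back*R[:,2]+[0,0,dz]).round(1))
# image tail/ finger pixel test: darkness along column at the fingers
a=snap('scene'); print(a[168:196:1,252:256].mean(1).round().astype(int).tolist())
```

```text
0 [array([534.2, 268.4]), array([563.5, 299.4])]
0.019 [array([536.5, 261.9]), array([566.2, 292.8])]
0.035 [array([538.4, 256.4]), array([568.5, 287.1])]
0.05 [array([540.2, 251.2]), array([570.7, 281.7])]
[ 0.46496032 -0.27524735  0.0754419 ]
0 0 [253.4 184.2]
0 0.02 [251.4 181.3]
0 0.04 [249.5 178.4]
0 0.06 [247.6 175.5]
0.035 0 [253. 175.]
0.035 0.02 [251.  172.1]
0.035 0.04 [249.  169.2]
0.035 0.06 [247.1 166.4]
[[38, 37, 33], [38, 37, 33], [36, 36, 32], [37, 36, 32], [38, 37, 32], [38, 37, 33], [37, 36, 33], [38, 39, 36], [88, 64, 48], [104, 66, 42], [104, 64, 39], [104, 64, 40], [106, 66, 41], [100, 60, 36], [99, 59, 35], [99, 59, 35], [100, 58, 34], [100, 58, 34], [100, 58, 33], [100, 58, 34], [100, 57, 34], [99, 57, 33], [102, 58, 33], [102, 57, 31], [97, 60, 37], [82, 72, 66], [78, 76, 75], [91, 86, 82]]
```

The visible fingertips sit about 35 mm higher than the reported TCP. Both the start picture and this one agree: tip at (539,256.6) against (538.4,256.4) predicted with +35 mm. So the fingers shut just above the post top. I'll open, go 35 mm lower while watching the force, and grip again.

>>> jog_arm --series '[[[0,0,0],[0,0,0],0.06],[[0,0,0],[0,0,0],0.06],[[0,0,0],[0,0,0],0.06],[[0,0,0],[0,0,0],0.06],[[0,0.008,0],[0,0,0],0.06],[[0,0.008,0],[0,0,0],0.06],[[0,0,0],[0,0,0],0.06]]'

```text
time_s: 4.9
tcp_pos: [0.4641, -0.275, 0.0583]
ee_rot: [[-0.983, -0.002, -0.185], [0.185, 0.001, -0.983], [0.002, -1.0, -0.0]]
wrist_force: [-0.4, 0.5, 0.4]
gripper_width: 0.662
```

>>> jog_arm --series '[[[0,0.008,0],[0,0,0],0.06],[[0,0.008,0],[0,0,0],0.06],[[0,0,0],[0,0,0],0.06]]'

```text
time_s: 5.28
tcp_pos: [0.4643, -0.275, 0.0425]
ee_rot: [[-0.983, -0.002, -0.185], [0.185, 0.001, -0.983], [0.002, -1.0, -0.0]]
wrist_force: [-0.6, -0.2, -0.3]
gripper_width: 0.696
```

>>> jog_arm --series '[[[0,0.003,0],[0,0,0],0.03],[[0,0,0],[0,0,0],0.03],[[0,0,0],[0,0,0],0.022],[[0,0,0],[0,0,0],0.0],[[0,0,0],[0,0,0],0.0],[[0,0,0],[0,0,0],0.0]]'

```text
time_s: 6.02
tcp_pos: [0.4651, -0.2753, 0.0406]
ee_rot: [[-0.983, 0.0, -0.185], [0.185, -0.0, -0.983], [-0.0, -1.0, 0.0]]
wrist_force: [0.6, -0.7, -0.2]
gripper_width: 0.205
```

Run:
```python
from h import *
b=meas()
a=snap('scene');q=a[130:240,200:320]
cv2.imwrite('pics/crop5.png',cv2.resize(q,None,fx=4,fy=4,interpolation=cv2.INTER_CUBIC)[:,:,::-1])
```

```text
caddy deck [ 441.9 -207.9] [64.6 43.2] 88.7
mark [491.8 216.2] [187.1 127.9] 79.1 yaw tool-90 79.35899556023807
tcp [ 0.4651 -0.2753  0.0406] F [-0.26  0.36  0.87] t 6.075 w 0.20350479427711796
```

Gripped: the opening is 17.8 mm, the post's width. Next I refine the bay's axis.

Run:
```python
from h import *
b=np.load('a_t.npy').astype(float)
f=b[...,0]-b[...,2]  # yellowness
th=np.radians(79.4)
c0=np.array([.4918,.2162])
# scan across lane: sample yellowness profile along normal at several x, find yellow peaks
for it in range(2):
    u=np.array([np.cos(th),np.sin(th)]);n=np.array([-u[1],u[0]])
    S=np.arange(-.075,.165,.0)if 0 else np.linspace(-.075,.075,16); L=[];Rr=[]
    for s in S:
        l=np.linspace(-.085,.085,341); P=c0+s*u+l[:,None]*n
        px=np.array([proj('top',[*q,0]) for q in P]).astype(np.float32)
        v=cv2.remap(f.astype(np.float32),px[None,:,0],px[None,:,1],cv2.INTER_LINEAR)[0]
        for sg,o in((1,L),(-1,Rr)):
            k=(sg*l>.04); w=np.clip(v[k]-35,0,None); o.append((w*l[k]).sum()/max(w.sum(),1e-9))
    pl=np.polyfit(S,L,1,w=None);pr=np.polyfit(S,Rr,1)
    print('left',pl,np.std(L-np.polyval(pl,S)),'right',pr,np.std(Rr-np.polyval(pr,S)),'th',np.degrees(th))
    c0=c0+n*(pl[1]+pr[1])/2; th+=np.arctan((pl[0]+pr[0])/2)
u=np.array([np.cos(th),np.sin(th)]);n=np.array([-u[1],u[0]])
l=np.linspace(-.12,.12,481);px=np.array([proj('top',[*(c0+a*u+.0*n),0]) for a in l]).astype(np.float32)
v=cv2.remap(f.astype(np.float32),px[None,:,0],px[None,:,1],cv2.INTER_LINEAR)[0]
k=l<-.06;w=np.clip(v[k]-35,0,None);ml=(w*l[k]).sum()/w.sum();print('front edge line at',ml)
print('th',np.degrees(th),'c0',c0)
s=sense();t=s['tcp_pos'][:2]-c0;print('post rel: along(from mouth approx)',t@u-ml,'lat',t@n, 'heading',np.degrees(np.arctan2(s['ee_rot'][1,0],s['ee_rot'][0,0]))-90)
```

```text
Traceback (most recent call last):
  File "h.py", line 9, in proj
    K,R,t=cam(n); q=K@(R@np.array(p,float)+t); return q[:2]/q[2]
          ~~~^^^
  File "h.py", line 4, in cam
    i=camera_info(n); K=np.array([[i['fx'],0,i['cx']],[0,i['fy'],i['cy']],[0,0,1.]])
ValueError: time passes only in moves, steps and waits
```

View pics/crop5.png

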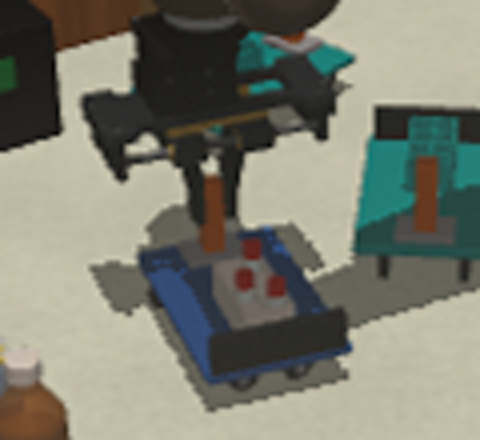

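```bash
sed -i 's/^def cam(n):/import functools\n@functools.lru_cache(None)\ndef cam(n):/' h.py
cat > bay.py <<'E'
from h import *
def bay(b):
    f=(b[...,0].astype(np.float32)-b[...,2]); th=np.radians(79.4); c0=np.array([.4918,.2162])
    g=lambda P: (lambda px: cv2.remap(f,px[None,:,0],px[None,:,1],cv2.INTER_LINEAR)[0])(np.array([proj('top',[*q,0]) for q in P]).astype(np.float32))
    S=np.linspace(-.075,.075,16)
    for it in range(2):
        u=np.array([np.cos(th),np.sin(th)]);n=np.array([-u[1],u[0]]);l=np.linspace(-.085,.085,341);L=[];Q=[]
        for s in S:
            v=g(c0+s*u+l[:,None]*n)
            for sg,o in((1,L),(-1,Q)):
                k=(sg*l>.04); w=np.clip(v[k]-35,0,None); o.append((w*l[k]).sum()/max(w.sum(),1e-9))
        pl=np.polyfit(S,L,1);pr=np.polyfit(S,Q,1)
        print('L',pl,np.std(L-np.polyval(pl,S)),'R',pr,np.std(Q-np.polyval(pr,S)))
        c0=c0+n*(pl[1]+pr[1])/2; th+=np.arctan((pl[0]+pr[0])/2)
    u=np.array([np.cos(th),np.sin(th)]);n=np.array([-u[1],u[0]]);l=np.linspace(-.12,-.06,241)
    v=g(c0+l[:,None]*u);w=np.clip(v-35,0,None);ml=(w*l).sum()/w.sum()
    print('th',np.degrees(th),'mouth',c0+ml*u); return c0+ml*u,th,u,n
def rel(m,th,u,n):
    s=sense();t=s['tcp_pos'][:2]-m;R=s['ee_rot'];F=s['wrist_force']
    print('post along',t@u,'lat',t@n,'dhead',np.degrees(np.arctan2(R[1,0],R[0,0])-th)-90,'z',s['tcp_pos'][2],'F',F@[*u,0],F@[*n,0],F[2],'t',s['time_s'],'w',s['gripper_width'])
E
python3 - <<'E'
from bay import *
rel(*bay(np.load('a_t.npy')))
E
```

```text
L [0.00094402 0.06022433] 8.964700559513913e-05 R [ 0.00044298 -0.05806787] 0.00017385038904195273
L [0.00040259 0.05914053] 9.982880974217522e-05 R [-0.00027886 -0.05914701] 0.00017530339953921996
th 79.44327914648505 mouth [0.47418252 0.1275345 ]
post along -0.39766283101903854 lat -0.06485851704391578 dhead -0.08373508871162016 z 0.04055732055083838 F -0.18842115458718847 -0.16416877584893425 0.8187769782107932 t 6.125 w 0.2026485587210592
```

>>> jog_arm --series '[[[0,0,-0.003],[0,0,0],0.0],[[0,0,-0.006],[0,0,0],0.0],[[0,0,-0.01],[0,0,0],0.0],[[0,0,-0.012],[0,0,0],0.0],[[0,0,-0.013],[0,0,0],0.0],[[0,0,-0.013],[0,0,0],0.0],[[0,0,-0.013],[0,0,0],0.0],[[0,0,-0.013],[0,0,0],0.0],[[0,0,-0.01],[0,0,0],0.0],[[0,0,-0.007],[0,0,0],0.0]]'

```text
time_s: 7.38
tcp_pos: [0.4837, -0.1763, 0.0405]
ee_rot: [[-0.983, 0.0, -0.184], [0.184, -0.0, -0.983], [-0.0, -1.0, 0.0]]
wrist_force: [-0.0, -1.5, 3.1]
gripper_width: 0.202
```

```bash
cat > r.py <<'E'
from bay import *
th=np.radians(79.443);u=np.array([np.cos(th),np.sin(th)]);rel(np.array([.4742,.1275])-.003*u,th,u,np.array([-u[1],u[0]]))
E
python3 r.py
```

```text
post along -0.29387392830996983 lat -0.06496893019644762 dhead -0.05524940113660648 z 0.040530938712836084 F -1.4945172644845988 -0.2507189852767948 3.0928221071797086 t 7.375 w 0.20246761988254347
```

>>> jog_arm --series '[[[0.001,0,-0.006],[0,0,0],0.0],[[0.004,0,-0.009],[0,0,0],0.0],[[0.007,0,-0.009],[0,0,0],0.0],[[0.009,0,-0.009],[0,0,0],0.0],[[0.011,0,-0.009],[0,0,0],0.0],[[0.011,0,-0.009],[0,0,0],0.0],[[0.009,0,-0.009],[0,0,0],0.0],[[0.007,0,-0.009],[0,0,0],0.0],[[0.004,0,-0.008],[0,0,0],0.0],[[0.002,0,-0.006],[0,0,0],0.0]]'

```text
time_s: 8.62
tcp_pos: [0.4344, -0.0829, 0.0405]
ee_rot: [[-0.983, -0.001, -0.184], [0.184, -0.0, -0.983], [0.001, -1.0, 0.0]]
wrist_force: [0.3, -1.0, 3.5]
gripper_width: 0.206
```

Run:
```python
import runpy;runpy.run_path('r.py')
from h import *
a=snap('scene');b=snap('top');np.save('b_t.npy',b)
cv2.imwrite('pics/crop6.png',np.vstack([cv2.resize(a[170:350,210:410],(500,450)),])[:,:,::-1])
o=np.hstack([cv2.resize(a[180:350,230:410],(400,378)),cv2.resize(b[180:270,120:320],(400,180))[:, :].repeat(1,0) if 0 else cv2.copyMakeBorder(cv2.resize(b[175:275,120:320],(400,200)),0,178,0,0,0)])
cv2.imwrite('pics/crop6.png',o[:,:,::-1])
```

```text
post along -0.2111516926786293 lat 0.0005414462096547718 dhead -0.05563287461671962 z 0.04048075928804002 F -0.9122050932586047 -0.4760350088589437 3.531514978078545 t 8.625 w 0.2059558806482873
```

View pics/crop6.png

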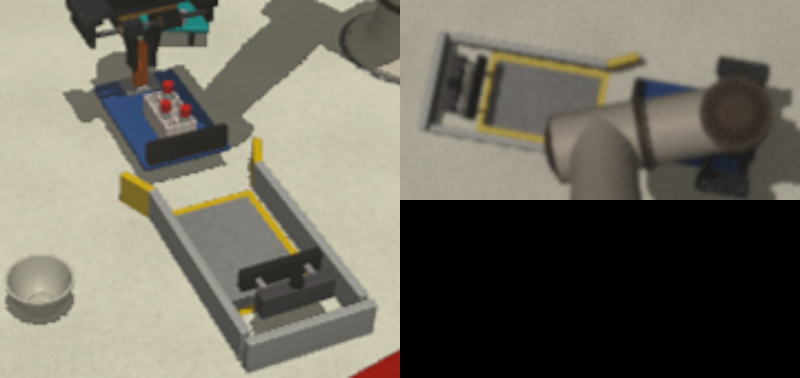

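Run:
```python
from h import *
a=snap('scene')
th=np.radians(79.443);u=np.array([np.cos(th),np.sin(th)]);n=np.array([-u[1],u[0]]);m=np.array([.4742,.1275])-.003*u
# dark nose plate mask
h=a[235:260,285:345].max(2)<60
mm=np.zeros(a.shape[:2],np.uint8);mm[225:262,285:345]=(a[225:262,285:345].max(2)<62)
cs,_=cv2.findContours(mm,0,1);c=max(cs,key=cv2.contourArea);r=cv2.minAreaRect(c);print(cv2.contourArea(c))
ap=cv2.approxPolyDP(c,3,True)[:,0];print(ap.tolist())
for p in ap:
    for z in(.038,.07):
        t=ray('scene',*p,z)[:2]-m;print(p,z,(t@u).round(4),(t@n).round(4))
# kerb tops: gray profile across lane at z=.045, several x
g=a.astype(np.float32).mean(2)
for s in(.03,.08,.12,.16):
    l=np.arange(-.09,.0901,.003);px=np.array([proj('scene',[*(m+s*u+k*n),.045]) for k in l]).astype(np.float32)
    v=cv2.remap(g,px[None,:,0],px[None,:,1],cv2.INTER_LINEAR)[0]
    print(s,[(int(round(k*1000)),int(x)) for k,x in zip(l,v) if abs(k)>.054])
```

```text
333.0
[[332, 238], [324, 236], [297, 244], [296, 252], [329, 246]]
[332 238] 0.038 -0.0837 0.0684
[332 238] 0.07 -0.0469 0.0486
[324 236] 0.038 -0.1011 0.0509
[324 236] 0.07 -0.0638 0.0318
[297 244] 0.038 -0.0961 -0.0372
[297 244] 0.07 -0.0589 -0.0534
[296 252] 0.038 -0.0637 -0.054
[296 252] 0.07 -0.0276 -0.0696
[329 246] 0.038 -0.0533 0.0439
[329 246] 0.07 -0.0175 0.025
0.03 [(-90, 82), (-87, 82), (-84, 81), (-81, 89), (-78, 126), (-75, 149), (-72, 148), (-69, 153), (-66, 178), (-63, 191), (-60, 191), (-57, 191), (54, 80), (57, 79), (60, 77), (63, 88), (66, 131), (69, 149), (72, 148), (75, 162), (78, 183), (81, 191), (84, 192), (87, 192), (90, 192)]
0.08 [(-90, 80), (-87, 81), (-84, 82), (-81, 85), (-78, 131), (-75, 153), (-72, 151), (-69, 140), (-66, 124), (-63, 122), (-60, 123), (-57, 123), (54, 79), (57, 79), (60, 78), (63, 88), (66, 126), (69, 150), (72, 150), (75, 153), (78, 173), (81, 189), (84, 192), (87, 192), (90, 190)]
0.12 [(-90, 80), (-87, 81), (-84, 80), (-81, 85), (-78, 128), (-75, 153), (-72, 152), (-69, 143), (-66, 124), (-63, 124), (-60, 125), (-57, 123), (54, 79), (57, 80), (60, 79), (63, 85), (66, 130), (69, 153), (72, 149), (75, 156), (78, 179), (81, 190), (84, 189), (87, 188), (90, 188)]
0.16 [(-90, 79), (-87, 79), (-84, 79), (-81, 87), (-78, 129), (-75, 155), (-72, 152), (-69, 143), (-66, 130), (-63, 126), (-60, 125), (-57, 125), (54, 60), (57, 61), (60, 58), (63, 75), (66, 128), (69, 153), (72, 151), (75, 156), (78, 180), (81, 190), (84, 191), (87, 191), (90, 189)]
```

>>> jog_arm --series '[[[-0.001,0,-0.004],[0,0,0],0.0],[[0,0,-0.007],[0,0,0],0.0],[[0,0,-0.01],[0,0,0],0.0],[[0,0,-0.01],[0,0,0],0.0],[[0,0,-0.01],[0,0,0],0.0],[[0,0,-0.01],[0,0,0],0.0],[[0,0,-0.01],[0,0,0],0.0],[[0,0,-0.01],[0,0,0],0.0],[[0,0,-0.009],[0,0,0],0.0],[[0,0,-0.005],[0,0,0],0.0]]'

```text
time_s: 10.02
tcp_pos: [0.4517, 0.0004, 0.0405]
ee_rot: [[-0.983, -0.0, -0.184], [0.184, -0.0, -0.983], [0.0, -1.0, 0.0]]
wrist_force: [-1.2, -0.1, 4.2]
gripper_width: 0.204
```

Run:
```python
import runpy;runpy.run_path('r.py')
from h import *
a=snap('scene');np.save('c_s.npy',a)
cv2.imwrite('pics/crop7.png',cv2.resize(a[190:340,260:410],(600,600),interpolation=cv2.INTER_CUBIC)[:,:,::-1])
```

```text
post along -0.12604192038510045 lat -0.001143416959880633 dhead -0.07110348616875228 z 0.04045699752178943 F -0.3295584822010303 1.138026405541402 4.208516199626559 t 10.025 w 0.2037426499347331
```

View pics/crop7.png

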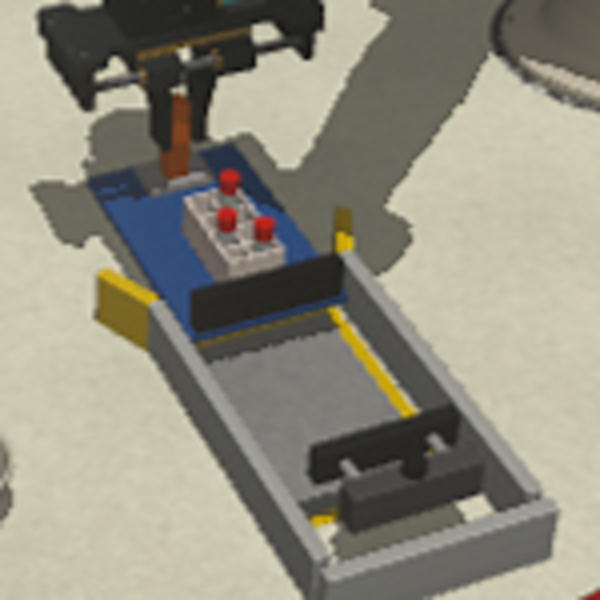

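Run:
```python
from h import *
th=np.radians(79.443);u=np.array([np.cos(th),np.sin(th)]);n=np.array([-u[1],u[0]]);m=np.array([.4742,.1275])-.003*u
for p,z in(((307.3,262.9),.07),((345.6,253.6),.07),((308.2,272.4),.038),((346.1,262.4),.038)):
    t=ray('scene',*p,z)[:2]-m;print(p,z,(t@u).round(4),(t@n).round(4))
```

```text
(307.3, 262.9) 0.07 0.0257 -0.0597
(345.6, 253.6) 0.07 0.0291 0.0521
(308.2, 272.4) 0.038 0.0282 -0.0575
(346.1, 262.4) 0.038 0.0293 0.0557
```

>>> jog_arm --series '[[[0.001,0,-0.006],[0,0,0],0.0],[[0,0,-0.01],[0,0,0],0.0],[[0,0,-0.01],[0,0,0],0.0],[[0,0,-0.01],[0,0,0],0.0],[[0,0,-0.01],[0,0,0],0.0],[[0,0,-0.008],[0,0,0],0.0],[[0,0,-0.004],[0,0,0],0.0],[[0,0,0],[0,0,0],0.0]]'

```text
time_s: 11.08
tcp_pos: [0.4616, 0.0578, 0.0404]
ee_rot: [[-0.983, 0.001, -0.184], [0.184, 0.001, -0.983], [-0.001, -1.0, -0.001]]
wrist_force: [-0.0, 0.8, 4.2]
gripper_width: 0.202
```

```bash
python3 r.py
```

```text
post along -0.06781509240956597 lat -0.0003755244091747839 dhead -0.05943108309541856 z 0.04044890987987694 F 0.8193543239959847 0.19385784880278345 4.150150182933411 t 11.075 w 0.20212357834325667
```

>>> jog_arm --series '[[[0,0,-0.006],[0,0,0],0.0],[[0,0,-0.009],[0,0,0],0.0],[[0,0,-0.009],[0,0,0],0.0],[[0,0,-0.009],[0,0,0],0.0],[[0,0,-0.009],[0,0,0],0.0],[[0,0,-0.008],[0,0,0],0.0],[[0,0,-0.005],[0,0,0],0.0],[[0,0,-0.003],[0,0,0],0.0],[[0,0,0],[0,0,0],0.0]]'

```text
time_s: 12.2
tcp_pos: [0.4723, 0.1147, 0.0405]
ee_rot: [[-0.983, 0.001, -0.185], [0.185, 0.001, -0.983], [-0.0, -1.0, -0.001]]
wrist_force: [-0.9, 0.3, 3.9]
gripper_width: 0.201
```

```bash
python3 r.py
```

```text
post along -0.00993975611063924 lat -0.00045142605030981496 dhead -0.07625131485835368 z 0.040459797343712495 F 0.10954618032703417 0.8897248367386477 3.933670626522356 t 12.2 w 0.20116597561248162
```

>>> jog_arm --series '[[[0,0,-0.003],[0,0,0],0.0],[[0,0,-0.004],[0,0,0],0.0],[[0,0,-0.004],[0,0,0],0.0],[[0,0,-0.002],[0,0,0],0.0],[[0,0,-0.002],[0,0,0],0.0],[[0,0,0],[0,0,0],0.0]]'

```text
time_s: 12.95
tcp_pos: [0.4749, 0.1293, 0.0405]
ee_rot: [[-0.983, 0.0, -0.185], [0.185, 0.0, -0.983], [-0.0, -1.0, -0.001]]
wrist_force: [-0.0, 0.5, 4.9]
gripper_width: 0.203
```

>>> jog_arm --series '[[[0,0,-0.001],[0,0,0],0.0],[[0,0,-0.001],[0,0,0],0.0],[[0,0,-0.001],[0,0,0],0.0],[[0,0,-0.001],[0,0,0],0.0]]'

```text
time_s: 13.45
tcp_pos: [0.4755, 0.1329, 0.0405]
ee_rot: [[-0.983, -0.0, -0.185], [0.185, -0.0, -0.983], [0.0, -1.0, 0.0]]
wrist_force: [-0.7, -0.8, 5.2]
gripper_width: 0.208
```

>>> jog_arm --series '[[[0,0,-0.001],[0,0,0],0.0],[[0,0,-0.001],[0,0,0],0.0],[[0,0,-0.001],[0,0,0],0.0],[[0,0,-0.001],[0,0,0],0.0]]'

```text
time_s: 13.95
tcp_pos: [0.4763, 0.1369, 0.0404]
ee_rot: [[-0.983, -0.0, -0.185], [0.185, -0.0, -0.983], [0.0, -1.0, 0.0]]
wrist_force: [-0.5, -1.0, 5.0]
gripper_width: 0.2
```

>>> jog_arm --series '[[[0,0,-0.001],[0,0,0],0.0],[[0,0,-0.001],[0,0,0],0.0],[[0,0,-0.001],[0,0,0],0.0],[[0,0,-0.001],[0,0,0],0.0]]'

```text
time_s: 14.45
tcp_pos: [0.477, 0.1408, 0.0405]
ee_rot: [[-0.983, 0.0, -0.185], [0.185, -0.0, -0.983], [-0.0, -1.0, 0.0]]
wrist_force: [-0.1, -1.0, 4.2]
gripper_width: 0.205
```

>>> jog_arm --series '[[[0,0,-0.001],[0,0,0],0.0],[[0,0,-0.001],[0,0,0],0.0],[[0,0,-0.001],[0,0,0],0.0]]'

```text
time_s: 14.82
tcp_pos: [0.4776, 0.1437, 0.0404]
ee_rot: [[-0.983, -0.0, -0.185], [0.185, -0.0, -0.983], [0.0, -1.0, 0.0]]
wrist_force: [0.8, -0.7, 5.3]
gripper_width: 0.207
```

>>> jog_arm --series '[[[0,0,-0.001],[0,0,0],0.0],[[0,0,-0.001],[0,0,0],0.0],[[0,0,-0.001],[0,0,0],0.0]]'

```text
time_s: 15.2
tcp_pos: [0.4778, 0.1457, 0.0404]
ee_rot: [[-0.983, -0.001, -0.185], [0.185, -0.002, -0.983], [0.001, -1.0, 0.002]]
wrist_force: [-0.3, -3.2, 5.9]
gripper_width: 0.204
```

>>> jog_arm --series '[[[0,0,-0.001],[0,0,0],0.0],[[0,0,-0.001],[0,0,0],0.0],[[0,0,-0.001],[0,0,0],0.0]]'

```text
time_s: 15.58
tcp_pos: [0.478, 0.1477, 0.0404]
ee_rot: [[-0.983, -0.002, -0.185], [0.185, -0.003, -0.983], [0.001, -1.0, 0.003]]
wrist_force: [0.5, -7.4, 5.9]
gripper_width: 0.203
```

```bash
python3 r.py
```

```text
post along 0.02359045035281874 lat -2.4511553267944347e-05 dhead -0.0870243440264602 z 0.040435950359339244 F -7.133942314356987 -1.86601983470244 5.896622302103532 t 15.575 w 0.20291155735746472
```

>>> jog_arm --series '[[[0,0,-0.0005],[0,0,0],0.0],[[0,0,0],[0,0,0],0.0],[[0,0,0],[0,0,0],0.0],[[0,0,0],[0,0,0],0.0],[[0,0,0],[0,0,0],0.0]]'

```text
time_s: 16.2
tcp_pos: [0.4781, 0.1481, 0.0404]
ee_rot: [[-0.983, -0.002, -0.185], [0.185, -0.003, -0.983], [0.001, -1.0, 0.003]]
wrist_force: [0.3, -6.9, 7.1]
gripper_width: 0.203
```

Run:
```python
import runpy;runpy.run_path('r.py')
from h import *
a=snap('scene')
cv2.imwrite('pics/crop8.png',cv2.resize(a[190:340,260:410],(600,600),interpolation=cv2.INTER_CUBIC)[:,:,::-1])
```

```text
post along 0.023939489895341778 lat -2.0223332973088042e-05 dhead -0.09829726744042944 z 0.04043778869212091 F -6.733797856725288 -1.5398260917292719 7.117446128982008 t 16.2 w 0.2034753670144174
```

View pics/crop8.png

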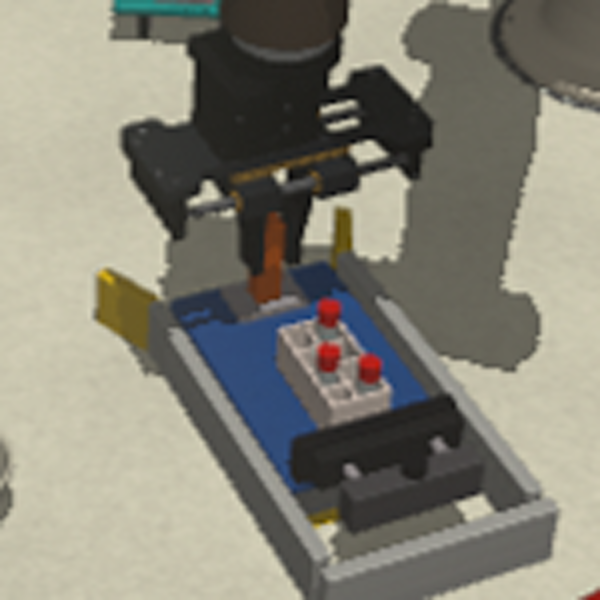

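>>> jog_arm --series '[[[0,0,-0.0005],[0,0,0],0.0],[[0,0,-0.0005],[0,0,0],0.0],[[0,0,0],[0,0,0],0.0],[[0,0,0],[0,0,0],0.0],[[0,0,0],[0,0,0],0.0],[[0,0,0],[0,0,0],0.0]]'

```text
time_s: 17.0
tcp_pos: [0.4781, 0.1487, 0.0404]
ee_rot: [[-0.983, -0.002, -0.185], [0.185, -0.004, -0.983], [0.002, -1.0, 0.004]]
wrist_force: [1.4, -7.4, 6.8]
gripper_width: 0.204
```

>>> jog_arm --series '[[[0,0,0.001],[0,0,0],0.0],[[0,0,0.001],[0,0,0],0.0],[[0,0,0.001],[0,0,0],0.0],[[0,0,0.001],[0,0,0],0.0],[[0,0,0.001],[0,0,0],0.0],[[0,0,0],[0,0,0],0.0],[[0,0,0],[0,0,0],0.0]]'

```text
time_s: 17.88
tcp_pos: [0.4779, 0.1457, 0.0405]
ee_rot: [[-0.983, -0.0, -0.185], [0.185, -0.001, -0.983], [0.0, -1.0, 0.001]]
wrist_force: [0.4, -2.0, 5.2]
gripper_width: 0.204
```

```bash
python3 r.py
```

```text
post along 0.021536622579540855 lat -0.0003229527830330254 dhead -0.08285728008358717 z 0.04045489323108944 F -1.9257244433494043 -0.7560565849887095 5.165844565771239 t 17.875 w 0.2040837288407173
```

>>> jog_arm --series '[[[0,0,0.0005],[0,0,0],0.0],[[0,0,0.0005],[0,0,0],0.0],[[0,0,0.0005],[0,0,0],0.0],[[0,0,0.0003],[0,0,0],0.0],[[0,0,0],[0,0,0],0.0],[[0,0,0],[0,0,0],0.0],[[0,0,0],[0,0,0],0.0]]'

```text
time_s: 18.75
tcp_pos: [0.4778, 0.1445, 0.0405]
ee_rot: [[-0.983, 0.0, -0.185], [0.185, 0.0, -0.983], [-0.0, -1.0, -0.0]]
wrist_force: [0.4, 0.9, 4.4]
gripper_width: 0.199
```

```bash
python3 r.py
```

```text
post along 0.020319450635403035 lat -0.0003890861474556869 dhead -0.0826689187796461 z 0.04046100596341441 F 0.9113165161849653 -0.21768193511008135 4.403962274807352 t 18.75 w 0.19915804384826227
```

Force is relieved to about zero; now release and lift.

>>> jog_arm --series '[[[0,0,0],[0,0,0],0.021],[[0,0,0],[0,0,0],0.026],[[0,0,0],[0,0,0],0.034],[[0,0,0],[0,0,0],0.045],[[0,0,0],[0,0,0],0.05],[[0,0,0],[0,0,0],0.05],[[0,0,0],[0,0,0],0.05]]'

```text
time_s: 19.62
tcp_pos: [0.4777, 0.1443, 0.0405]
ee_rot: [[-0.983, 0.0, -0.185], [0.185, 0.0, -0.983], [-0.0, -1.0, -0.0]]
wrist_force: [0.2, 1.2, 0.0]
gripper_width: 0.569
```

>>> jog_arm --series '[[[0,-0.005,0],[0,0,0],0.05],[[0,-0.015,0],[0,0,0],0.05],[[0,-0.02,0],[0,0,0],0.05],[[0,-0.03,0],[0,0,0],0.05],[[0,-0.03,0],[0,0,0],0.05],[[0,-0.03,0],[0,0,0],0.05],[[0,-0.02,0],[0,0,0],0.05],[[0,0,0],[0,0,0],0.05],[[0,0,0],[0,0,0],0.05]]'

```text
time_s: 20.75
tcp_pos: [0.477, 0.1441, 0.1896]
ee_rot: [[-0.983, -0.002, -0.185], [0.185, -0.0, -0.983], [0.001, -1.0, 0.001]]
wrist_force: [0.3, 1.0, 0.5]
gripper_width: 0.576
```

Run:
```python
import runpy;runpy.run_path('r.py')
from h import *
a=snap('scene')
c=cv2.resize(a[100:340,150:420],None,fx=2.5,fy=2.5,interpolation=cv2.INTER_CUBIC)
cv2.imwrite('pics/crop9.png',c[:,:,::-1])
```

```text
post along 0.019797745847349685 lat 0.0003222040567761001 dhead -0.10224277973377127 z 0.1895785963961178 F 0.9938898013546589 -0.09527341711603736 0.4685171729609452 t 20.75 w 0.5764697653465747
```

View pics/crop9.png

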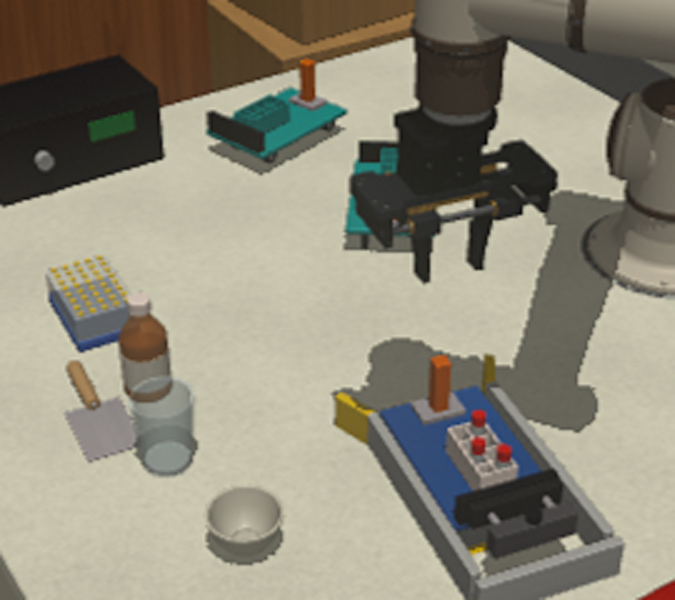

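Run:
```python
from h import *
th=np.radians(79.443);u=np.array([np.cos(th),np.sin(th)]);n=np.array([-u[1],u[0]]);m=np.array([.4742,.1275])-.003*u
for k in range(2):
    a=snap('scene').astype(int);h=cv2.cvtColor(a.astype(np.uint8),cv2.COLOR_RGB2HSV)
    mk=np.zeros(a.shape[:2],bool);mk[236:268,315:335]=True
    mk&=(h[...,0]>3)&(h[...,0]<16)&(h[...,1]>140)
    v,x=np.nonzero(mk);top=v.min()+1.5; xs=x[v<v.min()+4].mean()+.0
    t=ray('scene',xs,top,.11)[:2]-m;print(xs,top,'post x',t@u,'y',t@n,'=> origin x',t@u+.07)
```

```text
325.5925925925926 243.5 post x 0.014146555009304061 y -0.002434939963785917 => origin x 0.08414655500930407
325.5925925925926 243.5 post x 0.014146555009304061 y -0.002434939963785917 => origin x 0.08414655500930407
```

```bash
python3 -c "
from station import *
print(finish_job())"
```

```text
the job is handed in; nothing more can be done
None
```

I rolled the blue caddy into the bay, pressed its nose on the bumper, let go and handed the job in at about 21 s. No verdict was reported.

- **Grasp:** The first grip closed just above the post. In the pictures the fingertips sit about 35 mm higher than the reported TCP, so I went 35 mm lower. It then gripped at 17.8 mm, the post's width.
- **Rolling:** I rolled it about 100 mm straight ahead, to roughly 225 mm before the mouth. I then shifted it about 65 mm sideways, still outside the flares, and went straight down the lane. I felt no kerb force. The castors could not be seen directly; I relied on the straight run to swing them behind.
- **Press:** The caddy met the bumper and I held it at about 7–7.5 N for over a second, slightly under the 8 N asked. I then backed off to about 0 N before opening the fingers.
- **Last checks:** The camera puts the caddy's origin about 84 mm inside the mouth and about 2 mm off the middle line. At release its heading was within about 0.1° of the lane's, going by the gripper. Two pictures in a row gave the same position, the three vials were upright, and by eye the things on the bench had not moved. The gripper was clear of everything.
- **Disagreements:** The arm's reading put the origin at about 90 mm, against 84 mm from the camera; both are above the 68 mm limit. Through the run the grip also pressed the caddy down with 3–7 N.

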